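Seat a slide-on battery pack in its charger

TASK

Put the battery pack on charge: set its grooved underside in front of the charger's orange rail, slide it along the rail into the bay, and push it fully home until the sprung roller clicks into the pack and holds it. Feel your way and do not ram it, and leave the other things on the worktop where they are.

Things in the scene. Friction and masses are not known exactly. Their poses are not given: they have to be found in the camera images.
- battery_pack: Grey and black slide-on battery pack, orange release keys near its rear; 96 long (x) x 60 wide (y) x 50 tall mm, 0.36 kg, lying on its underside. Origin: centre of underside; +x: leading end, which enters the charger first; z up. Flanks flat and upright to 38 mm above the underside, bevelled above.
- pack_slot (a point): Middle of the mouth of the pack's T slot, at the leading end's lower edge: 48 mm ahead (+x) of the pack's origin, same axes. Slot, mm above the underside: 31 wide between the lips from 0 to 5, then 44 wide from 5 to 12; 76 long. A notch in its ceiling takes the roller when home.
- charger: Black one-bay desk charger, fixed to the worktop, 150 long (x) x 92 wide (y) mm, 105 mm tall at the back. Origin: centre of its underside on the worktop; +x from the low open front to the tall back, z up. Its deck rises 15 degrees toward the back.
- shoe: Charger's sloping deck with an orange T rail on it. Origin: in the deck surface on the rail's centre line, at the face of the head (42 mm tall) that stops the pack. +x: up the slope, direction of sliding; +y: left across it; +z: square out of the deck. Deck: z = 0, x -118 to 0 mm. Home: the pack lies on the deck, axes parallel to these, its origin at x -48 mm, y 0, z 0.
- rail_nose (a point): Foot of the rail's nose, in the deck plane, 70.5 mm before the head: shoe frame (-70.5, 0, 0) mm, same axes. From here to the head: stem 27 mm wide, z 0 to 6.5 mm; flange 42 mm wide, z 6.5 to 10.5 mm; its front edges are broken by less than 0.5 mm only. The slot has 1 mm of play a side on the flange and 1.5 mm in height.
- bay_mouth (a point): Where the bay's two cheeks begin: shoe frame (-84, 0, 0) mm, same axes. Cheeks 68 mm apart, up to 37 mm tall, from here to the head: too close to the pack for fingers. In front lies an open landing 34 mm long with free sides. The rear of a pack that is home stands 12 mm out of the cheeks.
- detent (a joint): Sprung steel roller in the top of the rail, 22 mm before the head. 0: fully up (free, or clicked into the pack's notch); grows in m as the pack presses it down, about 0.0022 while the pack's front edge rides over it; it clicks in over the last 4 mm before home. Passing it takes a firm push of about 12 to 20 N along the rail.
- two_way_radio: Black hand radio with a stub aerial lying near the right front, 151 x 58 x 31 mm; leave alone. Origin: centre of underside.
- carton_2: Small white and brown folding carton standing to the left, 60 x 30 x 78 mm; leave alone. Origin: centre of underside.
- vial_07: Blue-capped vial standing to the left of the charger, 31 mm across, 67 mm tall; leave alone. Origin: centre of underside.
- carton_0: Small light-blue folding carton standing behind the charger, 50 x 32 x 82 mm; leave alone. Origin: centre of underside.
- carton_1: Small blue and violet folding carton standing behind the charger, 56 x 34 x 70 mm; leave alone. Origin: centre of underside.

How it is judged:
At the end, for the whole second after the job is handed in: The pack rests on the rail, at most 3 mm short of the head, within 3 mm sideways and in height and 0.06 rad of the rail's direction, and the roller has sprung back up into its notch (joint detent below 0.001 m) (x of battery_pack in the frame of shoe between -0.051 and -0.045 m and y of battery_pack in the frame of shoe between -0.003 and 0.003 m and z of battery_pack in the frame of shoe between -0.003 and 0.003 m and angle between the x axis of battery_pack and the x axis of shoe, either way round below 0.06 rad and value of joint detent below 0.001 m and linear speed of battery_pack below 0.01 m/s); the robot touches nothing.
It fails at once if the pack is rammed against the charger with more than 60 N (contact force between battery_pack and charger above 60 N).
It fails at once if another thing on the worktop is moved by more than 30 mm (distance of any of two_way_radio, carton_0, carton_1, carton_2, vial_07 from where it was at the start of the episode above 0.03 m).
It also fails if it takes over 61 s, if anything falls off the work surface, if the arm or the gripper's body presses on something with over 40 N, if the wrist force passes 120 N, or if a joint passes its speed limit or range.

ROBOT

A 6-joint arm with a two-finger parallel gripper is mounted at the origin on a cart in front of the work surface, level with it; the furniture and walls round the work are solid. World frame = base frame: x ahead of the robot, y to its left, z up, the work surface at z = 0. Lengths are in m, angles in rad, forces in N, time in s.
With the tool pointing down it reaches from about 0.3 to 0.875 m from the base axis. Payload 6.4 kg.
Tool frame: the origin (TCP) lies between the finger pads; the fingertips stand 19 mm ahead of it and the grasp point (between the pads) is the TCP; z points along the fingers, y is the direction in which the jaws open and shut (so a half turn about z gives the same grasp; the last joint's range is limited). The gripper opens to 85 mm and grips with 20 to 120 N. Pads are 22 mm wide; open, the fingers measure 114 mm over their backs; the gripper's body (76 mm by 85 mm) begins 54 mm behind the grasp point. The pads swing forward as they close: fully open they stand 13 mm farther back than shut.
Start: joints at [-1.368, 0.181, 1.607, -0, 1.354, -0.206], TCP at [0.229, -0.528, 0.25] pointing down, gripper open.
Joint ranges: [-2.99, 2.99], [-0.89, 2.07], [0.3, 2.58], [-1.14, 4.28], [0, 2.63], [-3.12, 3.12]. Speed limits (rad/s): [2.57, 2.57, 3.01, 3.14, 3.14, 3.14].

INTERFACE

Orientations are given as a unit quaternion [w, x, y, z].
In Python, from bench import * gives the robot as it stands.
- The arm moves only by the tool apply_moves, never from a script. Its argument "moves" is a list that holds one entry, the list of rows, each a list of 7 numbers: the shift along the tool's x, y, z in cm, then the turn, a rotation vector about the tool's x, y, z in rad, then the opening, from 0 (shut) to 1 (fully open). A call has 1 to 8 rows; each row is the pose to reach, as a shift and turn from the pose commanded when the call began, along the tool's axes at that moment; what a row does not reach only later rows make up. A row lasts 1/10 s, in which the tool goes at most 50 mm and 8.59 degrees, less where a joint would pass 70% of its speed; a pose out of reach is approached as far as the arm can. A call with a gripper value outside its range is refused whole. The fingers move at their own pace and stop on an object; the grip force is fixed at half the most. Time passes only in rows, so rows that repeat a pose let the fingers close. It gives the time, the measured TCP pose, the force and the opening at its end, in the units of the state.
- get_obs(): the state, without advancing time (a new reading comes with each control period).
- camera(name): name is "scene" or "top" or "wrist"; returns the picture (400x640x3 uint8, red, green, blue); there is no depth.
- get_calibration(name): a dict with "vertical_fov" (degrees; the focal length in pixels is half the picture's height over the tangent of half this angle, whatever the lens; pixels are square), "cx", "cy" (the principal point, pixels), "k1" (the pictures are not rectified: a ray, as slopes to the right and down, at radius r is drawn at 1 + k1 r^2 times it, then the intrinsics apply), "R" (3x3) and "t" (3): a world point X has camera coordinates R X + t. Camera axes: x right, y down, z forward; pixel columns grow to the right and rows downward; lengths in m; the calibration is good to about 2 mm. A picture is of the moment at which its call begins: read the wrist's pose just before it. get_calibration takes no time and is no camera call; for the wrist camera it gives the pose at the moment of the call.
- hand_in(): hands the job in, once; it reports no verdict.
The state is a dict: "time_s": time; "q": joint angles; "dq": joint speeds; "joint_efforts": joint torques, N m; "eef_pos": TCP position; "eef_rot": TCP orientation; "wrist_force": force on the tool from outside, world axes, zero at the start; "torque": the same for the moment, N m; "opening": opening from 0.0 (shut) to 1.0 (fully open).
Only numpy, scipy, OpenCV 4.12 (cv2) and the standard library are available. Lean on these libraries where they do the work, as an engineer would, in place of code of your own. Each camera call takes 0.05 s, during which the arm holds its last target. There are 200 camera calls.

## Working session

There is one attempt and no reset: what is moved stays moved. The work goes in short steps, Python scripts to look and compute and a tool call to move; the robot and the scene stay as the last step left them, time stands still between calls to the robot, and variables do not carry over. Pictures are saved under pics/ and viewed, about 8 in all and at most 12, crops included, and the job is handed in when it is done.

Besides the shell and the picture viewer there is one more tool, called after "Request:" by a JSON object that holds its "api" and its "payload", one argument or row to a line. apply_moves: Moves the arm, as the interface text tells. Its arguments: {"type":"object","properties":{"moves":{"type":"array","items":{"type":"array","items":{"type":"array","items":{"type":"number"}}}}},"required":["moves"]}

```bash
mkdir -p pics; ls
python3 - <<'E'
from bench import *
import cv2
for n in ("scene","top"):
    cv2.imwrite(f"pics/{n}0.png",camera(n)[:,:,::-1])
    c=get_calibration(n); print(n,c)
o=get_obs(); print(o)
E
```

```text
pics
scene {'vertical_fov': 45.26973135437386, 'cx': 330.34465692244083, 'cy': 191.66787023122683, 'k1': 0.012656251394453906, 'R': array([[-0.69500859, -0.71889595,  0.01231552],
       [-0.30127721,  0.27562855, -0.91283128],
       [ 0.6528362 , -0.63813596, -0.40815118]]), 't': array([0.37838353, 0.22471869, 1.26688311])}
top {'vertical_fov': 50.14377766773815, 'cx': 322.8589058606996, 'cy': 201.36391915393526, 'k1': -0.01538234260824866, 'R': array([[ 0.08877944, -0.99601363, -0.00866349],
       [-0.94278633, -0.08122246, -0.32335251],
       [ 0.32135984,  0.03687487, -0.94623892]]), 't': array([-0.05949253,  0.57250284,  1.39693499])}
{'time_s': 0.1, 'q': array([-1.36833942e+00,  1.81482396e-01,  1.60790655e+00,  6.35734854e-06,
        1.35380939e+00, -2.06321482e-01]), 'dq': array([-0.00133072,  0.00036347, -0.00083215,  0.00198929,  0.00214345,
       -0.00020228]), 'joint_efforts': array([ 3.61221964e-04, -4.45877516e+01, -3.52236629e+01, -4.51146443e-04,
        4.13938717e-03,  4.77944212e-06]), 'eef_pos': array([ 0.22846601, -0.52715142,  0.24946613]), 'eef_rot': array([-8.02832538e-04,  9.79184966e-01,  2.02968367e-01,  4.65489826e-06]), 'wrist_force': array([-0.63773281, -0.63942391,  0.05064481]), 'torque': array([0.02749585, 0.00371997, 0.01018933]), 'opening': 0.9987350477429473}
```

View pics/scene0.png

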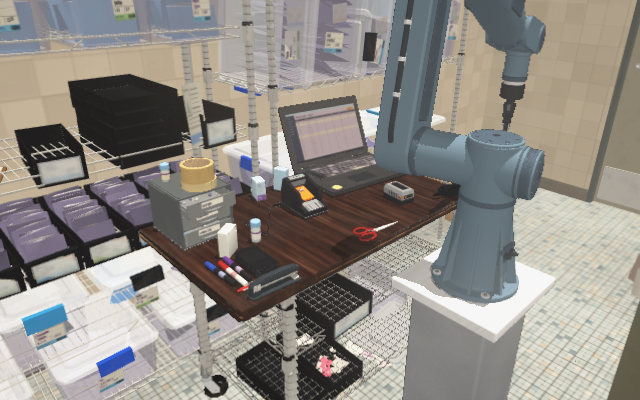

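View pics/top0.png

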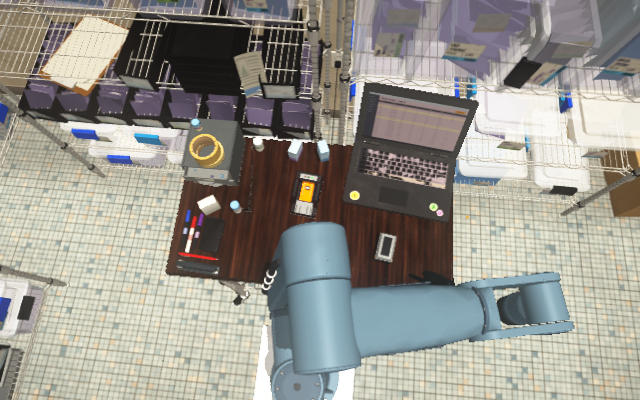

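The scene view shows the charger at about (303,195) and a grey block, probably the pack, at (399,190). In the top view they are at (307,193) and (386,247). I'll zoom in on both.

Run:
```python
import cv2,numpy as np
t=cv2.imread("pics/top0.png"); s=cv2.imread("pics/scene0.png")
R=lambda im,x0,y0,w,h,k: cv2.resize(im[y0:y0+h,x0:x0+w],None,fx=k,fy=k,interpolation=cv2.INTER_CUBIC)
a=R(t,285,165,40,60,5); b=R(t,365,225,40,60,5)
c=R(s,270,165,66,60,5)
d=R(s,375,170,80,50,5)
W=800
r1=np.hstack([a,b,np.zeros((300,400,3),np.uint8)]); r1[:, 400:400+330]=c[:300]
r2=np.zeros((250,800,3),np.uint8); r2[:,:400]=d
cv2.imwrite("pics/z0.png",np.vstack([r1,r2]))
```

```text
(no output)
```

View pics/z0.png

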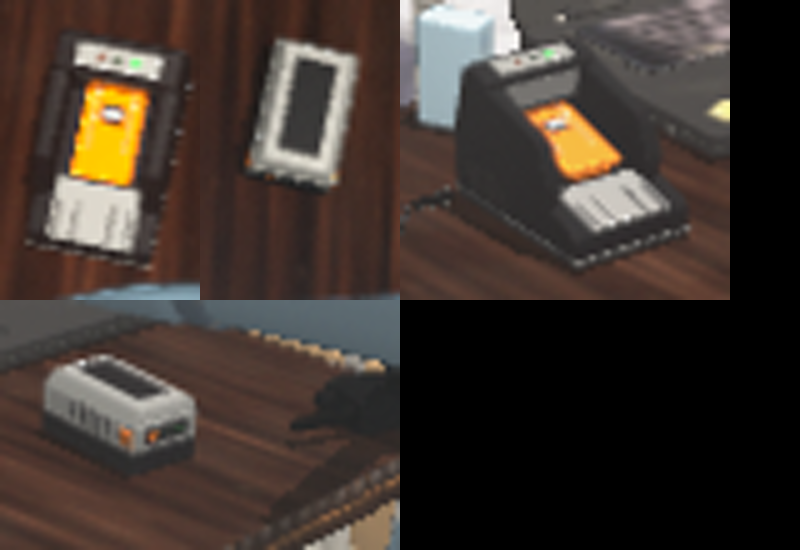

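The keys face the robot, so the pack's +x points away from it, nearly parallel to the charger. Next I'll get coarse positions from the top view.

```bash
cat > h.py <<'E'
import numpy as np, cv2
from scipy.spatial.transform import Rotation as Ro
W,H=640,400
def K(c):
    f=H/2/np.tan(np.radians(c["vertical_fov"]/2)); return np.array([[f,0,c["cx"]],[0,f,c["cy"]],[0,0,1.]])
def dist(c): return np.array([c["k1"],0,0,0,0.])
def rays(c,px):
    p=cv2.undistortPoints(np.array(px,float).reshape(-1,1,2),K(c),dist(c)).reshape(-1,2)
    d=np.c_[p,np.ones(len(p))]@c["R"]; return -c["R"].T@c["t"], d
def onplane(c,px,n,h):   # n.X=h
    o,d=rays(c,px); n=np.array(n,float); s=(h-n@o)/(d@n); return o+d*s[:,None]
def onz(c,px,z): return onplane(c,px,[0,0,1],z)
def proj(c,X):
    return cv2.projectPoints(np.array(X,float).reshape(-1,3),cv2.Rodrigues(c["R"])[0],np.array(c["t"]),K(c),dist(c))[0].reshape(-1,2)
def quat(q): return Ro.from_quat([q[1],q[2],q[3],q[0]])
def delta(o,pos,rot):  # shift cm and rotvec in tool axes
    r=quat(o["eef_rot"]); return r.inv().apply(np.array(pos)-o["eef_pos"])*100,(r.inv()*rot).as_rotvec()
E
python3 - <<'E'
from bench import *; from h import *
np.set_printoptions(precision=4,suppress=True)
c=get_calibration("top")
P=lambda *a:[[365+x/5,225+y/5] for x,y in a]
print("pack top",onz(c,P((275,42),(357,50),(335,185),(250,165)) and [[365+(x-200)/5,225+y/5] for x,y in ((275,42),(357,50),(335,178),(252,165))],.05))
Q=[[285+x/5,165+y/5] for x,y in ((65,35),(195,50),(150,265),(28,242))]
print("charger",onz(c,Q[:2],.105),onz(c,Q[2:],.01))
R=[[285+x/5,165+y/5] for x,y in ((85,82),(150,85),(130,185),(70,180))]
print("rail",onz(c,R,.035))
print("radio?",onz(c,[[435,277]],.02))
cw=get_calibration("wrist"); o=get_obs()
r=quat(o["eef_rot"]); print("wrist cam in tool: pos",r.inv().apply(-cw["R"].T@cw["t"]-o["eef_pos"]),"\n",cw["R"]@r.as_matrix(),cw["vertical_fov"])
E
```

```text
pack top [[ 0.4897 -0.2177  0.05  ]
 [ 0.4888 -0.2752  0.05  ]
 [ 0.3969 -0.2632  0.05  ]
 [ 0.401  -0.206   0.05  ]]
charger [[ 0.6742  0.0881  0.105 ]
 [ 0.6706 -0.0049  0.105 ]] [[0.5379 0.0169 0.01  ]
 [0.5477 0.1078 0.01  ]]
rail [[0.6669 0.0769 0.035 ]
 [0.6687 0.0287 0.035 ]
 [0.5897 0.0358 0.035 ]
 [0.5898 0.0797 0.035 ]]
radio? [[ 0.3586 -0.4178  0.02  ]]
wrist cam in tool: pos [ 0.0763  0.0009 -0.1238] 
 [[-0.      1.     -0.0014]
 [-0.9535 -0.0005 -0.3015]
 [-0.3015  0.0013  0.9535]] 63.153683790370906
```

Run:
```python
from bench import *; from h import *
np.set_printoptions(precision=4,suppress=True)
o=get_obs(); D=Ro.from_matrix(np.diag([1,-1,-1.]))
print(delta(o,[.39,-.235,.22],Ro.from_euler('z',-.12)*D))
```

```text
(array([ 26.4341, -20.3826,   2.9875]), array([-0.0016,  0.0001,  0.5288]))
```

Request:
{"api": "apply_moves", "payload": {
  "moves": [
    [[4, -3, 0.4, 0, 0, 0.08, 1], [8, -6, 0.8, 0, 0, 0.16, 1], [12, -9.2, 1.3, 0, 0, 0.24, 1], [16, -12.3, 1.8, 0, 0, 0.32, 1], [20, -15.4, 2.2, 0, 0, 0.4, 1], [24, -18.5, 2.7, 0, 0, 0.48, 1], [26.4, -20.4, 3, 0, 0, 0.529, 1], [26.4, -20.4, 3, 0, 0, 0.529, 1]]
  ]
}}

```text
time_s: 0.9
eef_pos: [0.3906, -0.2314, 0.2194]
eef_rot: [-0.001, 0.998, -0.058, -0.0]
wrist_force: [-0.8, -0.4, 0.3]
opening: 1.001
```

Run:
```python
from bench import *; from h import *
import pickle
o=get_obs();c=get_calibration("wrist"); im=camera("wrist"); print(o["time_s"],o["eef_pos"],o["eef_rot"],np.abs(o["dq"]).max())
cv2.imwrite("pics/w1.png",im[:,:,::-1]); pickle.dump((o,c),open("w1.pkl","wb"))
```

```text
0.9 [ 0.39060007 -0.23143548  0.21938831] [-1.18175694e-03  9.98308590e-01 -5.81238236e-02 -4.29072437e-04] 0.11013617926845073
```

View pics/w1.png

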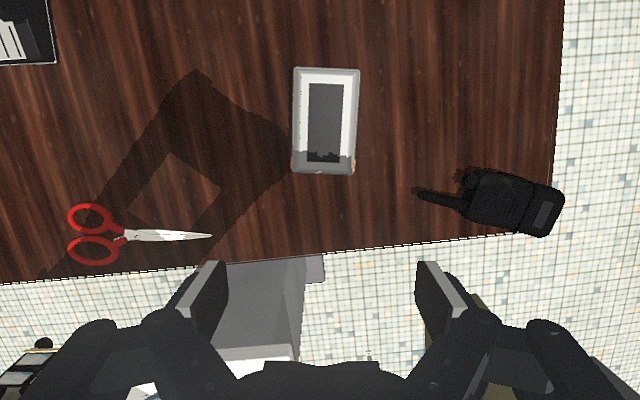

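Run:
```python
from h import *; import pickle
np.set_printoptions(precision=4,suppress=True)
o,c=pickle.load(open("w1.pkl","rb")); im=cv2.imread("pics/w1.png")
hsv=cv2.cvtColor(im,cv2.COLOR_BGR2HSV)
m=((hsv[...,1]<60)&(hsv[...,2]>60)).astype(np.uint8); m[:, :270]=0;m[:,385:]=0;m[:45]=0;m[200:]=0
m=cv2.morphologyEx(m,cv2.MORPH_OPEN,np.ones((3,3)))
ct=max(cv2.findContours(m,0,2)[0],key=cv2.contourArea); print(cv2.boundingRect(ct))
X=onz(c,ct.reshape(-1,2)+0.0,.040)[:,:2].astype(np.float32)
r=cv2.minAreaRect(X); print("rect",r)
L=[];Rr=[]
for v in range(80,150,3):
    u=np.flatnonzero(m[v]); L.append([u[0]-.5,v]); Rr.append([u[-1]+.5,v])
for P in (L,Rr):
    A=onz(c,P,.038); f=np.polyfit(A[:,0],A[:,1],1); print("edge yaw",np.arctan(f[0]),"y at .44",np.polyval(f,.44), "std",np.std(A[:,1]-np.polyval(f,A[:,0])))
# charger rail in this view?
```

```text
(291, 66, 70, 109)
rect ((0.4463329017162323, -0.24213603138923645), (0.05981586501002312, 0.09520120173692703), 80.94235229492188)
edge yaw -0.15612459551411145 y at .44 -0.21077238151633496 std 0.0002833274770582609
edge yaw -0.15354427149052657 y at .44 -0.27161670233110874 std 0.0002727908412379621
```

Request:
{"api": "apply_moves", "payload": {
  "moves": [
    [[1.7, -4.4, 0, 0, 0, 0, 1], [3.4, -8.8, 0, 0, 0, 0, 1], [5.1, -13.2, 0, 0, 0, 0, 1], [6.8, -17.6, 0, 0, 0, 0, 1], [8.5, -22.0, 0, 0, 0, 0, 1], [8.5, -22.1, 0, 0, 0, 0, 1], [8.5, -22.1, 0, 0, 0, 0, 1]]
  ]
}}

```text
time_s: 1.65
eef_pos: [0.5008, -0.0264, 0.22]
eef_rot: [0.0, 0.998, -0.059, -0.0]
wrist_force: [-0.8, -1.4, -0.3]
opening: 0.998
```

Run:
```python
from bench import *; from h import *
import pickle
o=get_obs();c=get_calibration("wrist"); im=camera("wrist"); print(o["time_s"],o["eef_pos"],np.abs(o["dq"]).max())
cv2.imwrite("pics/w2.png",im[:,:,::-1]); pickle.dump((o,c),open("w2.pkl","wb"))
```

```text
1.65 [ 0.50079511 -0.02642492  0.22001543] 0.04240872542234723
```

Request:
{"api": "apply_moves", "payload": {
  "moves": [
    [[-0.6, -4.8, 0, 0, 0, 0, 1], [-1.2, -9.6, 0, 0, 0, 0, 1], [-1.7, -14.5, 0, 0, 0, 0, 1], [-1.7, -15, 0, 0, 0, 0, 1], [-1.7, -15, 0, 0, 0, 0, 1], [-1.7, -15, 0, 0, 0, 0, 1]]
  ]
}}

```text
time_s: 2.3
eef_pos: [0.5019, 0.1226, 0.2202]
eef_rot: [0.0, 0.998, -0.061, -0.0]
wrist_force: [-0.3, -0.6, 0.1]
opening: 1.001
```

Run:
```python
from bench import *; from h import *
import pickle
o=get_obs();c=get_calibration("wrist"); im=camera("wrist"); print(o["time_s"],o["eef_pos"],np.abs(o["dq"]).max())
cv2.imwrite("pics/w3.png",im[:,:,::-1]); pickle.dump((o,c),open("w3.pkl","wb"))
a=cv2.imread("pics/w2.png");b=im[:,:,::-1]
co=(proj(pickle.load(open("w2.pkl","rb"))[1],[.61,.05,.04])[0],proj(c,[.61,.05,.04])[0]); print(co)
def cr(i,p):
    x=int(np.clip(p[0]-100,0,440));y=int(np.clip(p[1]-100,0,150)); print(x,y); return cv2.resize(i[y:y+250,x:x+200],None,fx=2,fy=2,interpolation=cv2.INTER_CUBIC)
cv2.imwrite("pics/z23.png",np.hstack([cr(a,co[0]),cr(b,co[1])]))
```

```text
2.3 [0.50193723 0.12263441 0.22022287] 0.011849453451341127
(array([218.3414059 ,  73.55008668]), array([386.95732862,  53.03923493]))
118 0
286 0
```

View pics/z23.png

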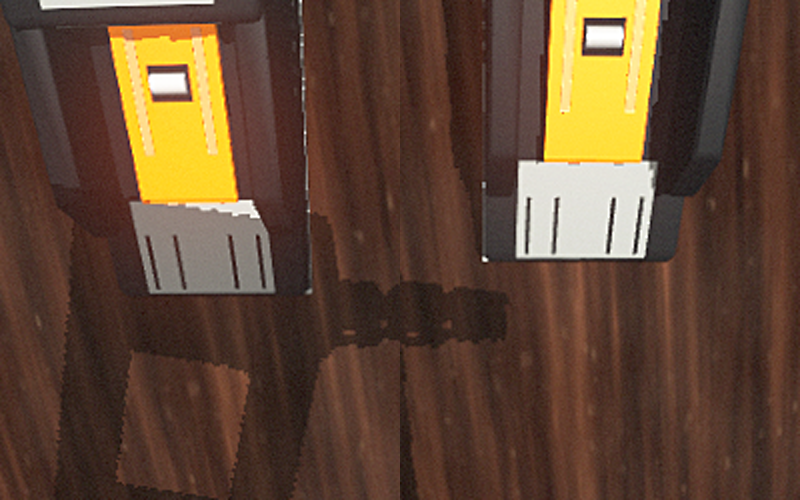

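The crops show the orange rail with its nose corners at crop (143,203)/(238,203) in the first view and (545,161)/(641,163) in the second. The roller is near (168,83) and (604,37). I'll triangulate the rail edges from these.

```bash
cat > rail.py <<'E'
from h import *; import pickle
np.set_printoptions(precision=4,suppress=True)
def fit(im,c,ulim,vlim):
    hsv=cv2.cvtColor(im,cv2.COLOR_BGR2HSV)
    m=cv2.inRange(hsv,(8,120,120),(35,255,255)); k=np.zeros_like(m); k[vlim[0]:vlim[1],ulim[0]:ulim[1]]=1; m*=k
    n,l,s,_=cv2.connectedComponentsWithStats(m); i=1+np.argmax(s[1:,4]); m=(l==i); x,y,w,h,a=s[i]; print("blob",x,y,w,h)
    Lp,Rp,F=[],[],[]
    for v in range(max(y,vlim[0])+(6 if y>0 else 1),y+h-6):
        u=np.flatnonzero(m[v]); Lp.append([u[0]-.5,v]); Rp.append([u[-1]+.5,v])
    ub=np.flatnonzero(m[y+h-6])
    for u in range(ub[0]+4,ub[-1]-3): F.append([u,np.flatnonzero(m[:,u])[-1]+.5])
    out=[]
    for P in (Lp,Rp,F):
        p=cv2.undistortPoints(np.array(P,float).reshape(-1,1,2),K(c),dist(c)).astype(np.float32)
        d=cv2.fitLine(p,cv2.DIST_HUBER,0,1e-4,1e-5).ravel().astype(float)
        ln=np.cross([d[2],d[3],1],[d[2]+d[0],d[3]+d[1],1])
        out.append(ln/np.linalg.norm(ln[:2]))
    return out
if __name__=="__main__":
    V=[]
    for n,ul in (("w2",(150,260)),("w3",(340,420))):
        o,c=pickle.load(open(n+".pkl","rb")); V.append((c,fit(cv2.imread(f"pics/{n}.png"),c,ul,(0,130))))
    P=[np.c_[c["R"],c["t"]] for c,_ in V]
    for s in (0,1):
        n=[c["R"].T@l[s] for c,l in V]; d=np.cross(*n); d*=np.sign(d[0])/np.linalg.norm(d)
        print("edge",s,"dir",d,"yaw",np.arctan2(d[1],d[0]),"pitch deg",np.degrees(np.arcsin(d[2])))
    C=[]
    for s in (0,1):
        x=[(lambda q:(q[:2]/q[2]).reshape(2,1))(np.cross(l[s],l[2])) for _,l in V]
        X=cv2.triangulatePoints(P[0],P[1],*x).ravel(); C.append(X[:3]/X[3]); print("corner",C[-1])
    print("width",np.linalg.norm(C[0]-C[1]),"mid",(C[0]+C[1])/2,"yaw from front edge",np.arctan2(-(C[1]-C[0])[0],(C[0]-C[1])[1])*-1)
E
python3 rail.py
```

```text
blob 172 12 65 90
blob 358 0 58 82
edge 0 dir [ 0.9638 -0.1108  0.2424] yaw -0.11446323337339066 pitch deg 14.02848215399152
edge 1 dir [ 0.9599 -0.1104  0.2577] yaw -0.11451993431155814 pitch deg 14.933951185798707
corner [0.5898 0.0787 0.0481]
corner [0.5852 0.036  0.0466]
width 0.04299577593313101 mid [0.5875 0.0573 0.0473] yaw from front edge -0.10861072649912093
```

```bash
cat >> h.py <<'E'
D=Ro.from_matrix(np.diag([1,-1,-1.]))
PSI=-.1135
S=Ro.from_euler('ZY',[PSI,-np.radians(15)])           # shoe axes
NOSE=np.array([.5875,.0573,.0473])-S.apply([0,0,.0105]); SHOE=NOSE+S.apply([.0705,0,0])
PK=np.array([.446,-.242,0]); PR=Ro.from_euler('z',-.155)
E
python3 - <<'E'
from bench import *; from h import *
np.set_printoptions(precision=4,suppress=True)
print(SHOE,S.as_matrix())
o=get_obs()
for z in (.12,.022): print(delta(o,PK+PR.apply([-.036,0,z]),PR*D))
E
```

```text
[0.6579 0.0493 0.0554] [[ 0.9597  0.1133 -0.2572]
 [-0.1094  0.9936  0.0293]
 [ 0.2588  0.      0.9659]]
(array([-4.6881, 36.7386, 10.0468]), array([0.0006, 0.0001, 0.0322]))
(array([-4.6872, 36.7324, 19.8468]), array([0.0006, 0.0001, 0.0322]))
```

Request:
{"api": "apply_moves", "payload": {
  "moves": [
    [[-0.6, 4.8, 0.5, 0, 0, 0, 1], [-1.2, 9.6, 1.0, 0, 0, 0, 1], [-1.8, 14.4, 1.5, 0, 0, 0, 1], [-2.4, 19.2, 2.5, 0, 0, 0, 1], [-3.0, 24, 4, 0, 0, 0.032, 1], [-3.6, 28.5, 6, 0, 0, 0.032, 1], [-4.2, 32.5, 8, 0, 0, 0.032, 1], [-4.7, 36.7, 10, 0, 0, 0.032, 1]]
  ]
}}

```text
time_s: 3.15
eef_pos: [0.4092, -0.2373, 0.1199]
eef_rot: [0.0, 0.997, -0.078, 0.0]
wrist_force: [0.4, -0.7, -0.1]
opening: 1.001
```

Request:
{"api": "apply_moves", "payload": {
  "moves": [
    [[0, 0, 0, 0, 0, 0, 1], [0, 0, 0, 0, 0, 0, 1], [0, 0, 0, 0, 0, 0, 1]]
  ]
}}

```text
time_s: 3.45
eef_pos: [0.4108, -0.2343, 0.1207]
eef_rot: [-0.0, 0.997, -0.077, 0.0]
wrist_force: [0.6, -0.0, 0.1]
opening: 0.999
```

Run:
```python
from bench import *; from h import *
import pickle
np.set_printoptions(precision=4,suppress=True)
o=get_obs();c=get_calibration("wrist"); im=camera("wrist")
print(o["time_s"],o["eef_pos"],delta(o,PK+PR.apply([-.036,0,.022]),PR*D))
cv2.imwrite("pics/w4.png",im[:,:,::-1]); pickle.dump((o,c),open("w4.pkl","wb"))
```

```text
3.45 [ 0.4108 -0.2343  0.1207] (array([-0.0104,  0.2199,  9.8683]), array([-0.    , -0.0003,  0.0016]))
```

View pics/w4.png

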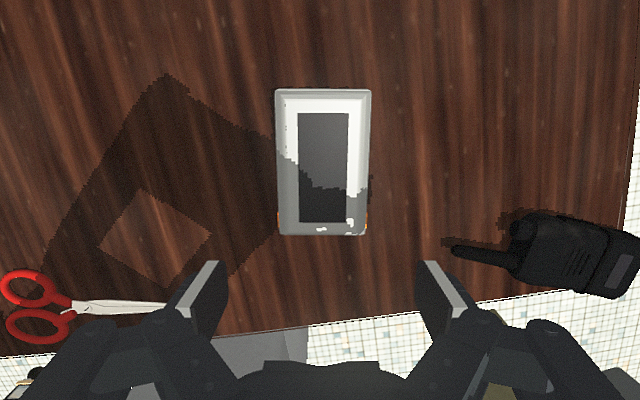

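The pack is centred between the fingers (centre column 323 for both) and lined up with them. I'll go down and grip.

Request:
{"api": "apply_moves", "payload": {
  "moves": [
    [[0, 0.1, 4.5, 0, 0, 0, 1], [0, 0.2, 8.5, 0, 0, 0, 1], [0, 0.2, 9.8, 0, 0, 0, 1], [0, 0.2, 9.8, 0, 0, 0, 1], [0, 0.2, 9.8, 0, 0, 0, 0], [0, 0.2, 9.8, 0, 0, 0, 0], [0, 0.2, 9.8, 0, 0, 0, 0], [0, 0.2, 9.8, 0, 0, 0, 0]]
  ]
}}

```text
time_s: 4.3
eef_pos: [0.4123, -0.237, 0.0245]
eef_rot: [0.001, 0.997, -0.076, 0.002]
wrist_force: [-0.4, 3.0, 6.4]
opening: 0.693
```

Request:
{"api": "apply_moves", "payload": {
  "moves": [
    [[0, 0, 0, 0, 0, 0, 0], [0, 0, 0, 0, 0, 0, 0], [0, 0, 0, 0, 0, 0, 0], [0, 0, 0, 0, 0, 0, 0]]
  ]
}}

```text
time_s: 4.7
eef_pos: [0.4123, -0.237, 0.0245]
eef_rot: [0.001, 0.997, -0.076, 0.002]
wrist_force: [0.4, 2.4, 6.2]
opening: 0.694
```

Run:
```python
from bench import *; from h import *
np.set_printoptions(precision=4,suppress=True)
o=get_obs(); r=quat(o["eef_rot"])
print(o["time_s"],o["eef_pos"],o["opening"],o["wrist_force"],"tcp in pack",PR.inv().apply(o["eef_pos"]-PK),(PR.inv()*r*D.inv()).as_rotvec())
```

```text
4.7 [ 0.4123 -0.237   0.0245] 0.6939387389233656 [0.4382 2.4243 6.2102] tcp in pack [-0.0341 -0.0002  0.0245] [-0.0019 -0.0034  0.0031]
```

Request:
{"api": "apply_moves", "payload": {
  "moves": [
    [[0, 0, -2, 0, 0, 0, 0], [0, 0, -5, 0, 0, 0, 0], [0, 0, -9, 0, 0, 0, 0], [0, 0, -12, 0, 0, 0, 0], [0, 0, -12, 0, 0, 0, 0], [0, 0, -12, 0, 0, 0, 0]]
  ]
}}

```text
time_s: 5.3
eef_pos: [0.4109, -0.2362, 0.143]
eef_rot: [0.001, 0.997, -0.076, 0.001]
wrist_force: [-0.4, 1.5, -4.4]
opening: 0.693
```

```bash
cat >> h.py <<'E'
G=np.array([-.0341,0,.0245])
def tgt(x,y,z): return SHOE+S.apply(np.array([x,y,z])+G), S*D
def inshoe(o):
    r=quat(o["eef_rot"]); return S.inv().apply(o["eef_pos"]-SHOE)-G, (S.inv()*r*D.inv()).as_rotvec(), S.inv().apply(o["wrist_force"])
E
python3 - <<'E'
from bench import *; from h import *
np.set_printoptions(precision=4,suppress=True)
o=get_obs(); print(o["time_s"],o["eef_pos"],o["opening"],o["wrist_force"])
print(delta(o,*tgt(-.145,0,.04))); print(delta(o,*tgt(-.126,0,.010)))
E
```

```text
5.3 [ 0.4109 -0.2362  0.143 ] 0.6929323631026902 [-0.4429  1.5066 -4.3663]
(array([  1.1167, -31.2355,   7.1281]), array([ 0.0065,  0.2601, -0.0382]))
(array([  3.7224, -31.3396,   9.5384]), array([ 0.0065,  0.2601, -0.0382]))
```

Request:
{"api": "apply_moves", "payload": {
  "moves": [
    [[0.1, -4, 0, 0, 0.04, 0, 0], [0.2, -8, 0, 0, 0.08, 0, 0], [0.4, -12.5, 0, 0, 0.12, 0, 0], [0.6, -17, 0, 0, 0.16, 0, 0], [0.8, -21.5, 1, 0.003, 0.2, -0.02, 0], [0.9, -26, 3, 0.006, 0.24, -0.038, 0], [1.0, -29.5, 5, 0.006, 0.26, -0.038, 0], [1.1, -31.2, 7, 0.006, 0.26, -0.038, 0]]
  ]
}}

```text
time_s: 6.1
eef_pos: [0.466, 0.0737, 0.0694]
eef_rot: [0.006, 0.99, -0.055, 0.127]
wrist_force: [0.2, -0.3, -3.7]
opening: 0.694
```

Request:
{"api": "apply_moves", "payload": {
  "moves": [
    [[0, 0, 0, 0, 0, 0, 0], [0, 0, 0, 0, 0, 0, 0], [0, 0, 0, 0, 0, 0, 0]]
  ]
}}

```text
time_s: 6.4
eef_pos: [0.4688, 0.0701, 0.0722]
eef_rot: [0.007, 0.99, -0.057, 0.129]
wrist_force: [0.1, 0.3, -3.0]
opening: 0.692
```

Run:
```python
from bench import *; from h import *
import pickle
np.set_printoptions(precision=4,suppress=True)
o=get_obs();c=get_calibration("wrist"); im=camera("wrist"); s=camera("scene")
print(o["time_s"],inshoe(o),o["opening"]); print(delta(o,*tgt(-.126,0,.008)))
im=im[:,:,::-1].copy(); cv2.imwrite("pics/w5.png",im); pickle.dump((o,c),open("w5.pkl","wb"))
s=cv2.resize(s[150:240,250:350,::-1],None,fx=4,fy=4)
cv2.imwrite("pics/w5s.png",np.vstack([im[:240],np.pad(s,((0,0),(120,120),(0,0)))]))
```

```text
6.4 (array([-0.1452, -0.0007,  0.041 ]), array([ 0.0006,  0.0023, -0.0013]), array([-0.694 ,  0.3213, -2.9477])) 0.6924233700149697
(array([ 1.9305, -0.0741,  3.2908]), array([-0.0006,  0.0023, -0.0013]))
```

View pics/w5s.png

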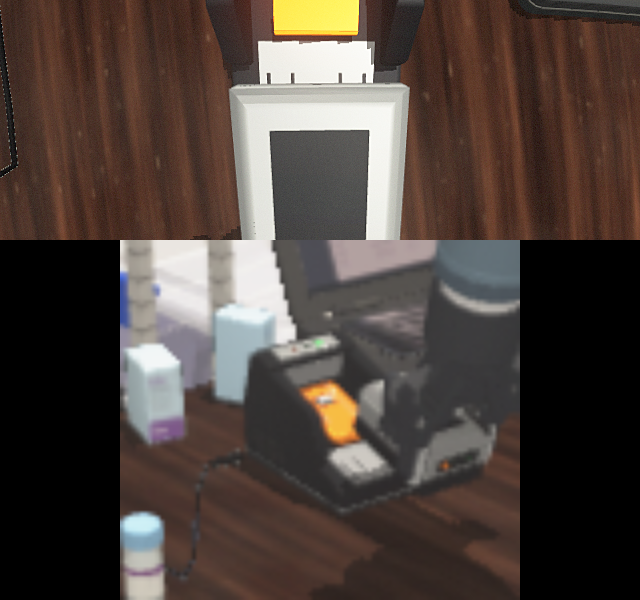

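The view shows the rail (columns 273–358 at rows 0–35) ahead of the pack's front edge (231–408 at row 87), with everything square. Now to measure the lateral offset in this one image.

Run:
```python
from h import *; import pickle
from rail import fit
o,c=pickle.load(open("w5.pkl","rb")); im=cv2.imread("pics/w5.png")
p,_,_=inshoe(o); n=S.apply([0,0,1])
hsv=cv2.cvtColor(im,cv2.COLOR_BGR2HSV); m=cv2.inRange(hsv,(8,120,120),(35,255,255)); m[60:]=0
for v in (5,12,20,28):
    u=np.flatnonzero(m[v,240:400])+240; X=onplane(c,[[u[0]-.5,v],[u[-1]+.5,v]],n,n@SHOE+.0105)
    y=S.inv().apply(X-SHOE); print("rail y mm",y[:,1]*1e3,"mid",y[:,1].mean()*1e3, "x",y[0,0])
v=np.flatnonzero(m[:,315])[-1]+.5; print("nose x",S.inv().apply(onplane(c,[[315,v]],n,n@SHOE+.0105)[0]-SHOE)*1e3)
# pack edges at flank top 38mm above underside
g=cv2.cvtColor(im,cv2.COLOR_BGR2GRAY)
sat=hsv[...,1]
for v in (105,120,135,150,170):
    row=((sat[v]<70)&(g[v]>60)); u=np.flatnonzero(row[215:425])+215
    X=onplane(c,[[u[0]-.5,v],[u[-1]+.5,v]],n,n@SHOE+p[2]+.038); y=S.inv().apply(X-SHOE)*1e3
    print("pack px",u[0],u[-1],"y",y[:,1],"mid",y[:,1].mean(),"x",y[0,0])
```

```text
rail y mm [ 21.5802 -20.7361] mid 0.4220113343756434 x -0.05731700949552542
rail y mm [ 21.693  -20.8177] mid 0.43765959906831575 x -0.06048147180368715
rail y mm [ 21.8248 -20.913 ] mid 0.45589634143335633 x -0.06412751836057404
rail y mm [ 21.459  -21.0107] mid 0.22413491993923845 x -0.06781096880183045
nose x [-71.4012   0.7374  10.5   ]
pack px 230 408 y [ 27.7471 -30.8493] mid -1.5511487775642614 x -103.91963678255549
pack px 231 407 y [ 27.7883 -30.8648] mid -1.5382581139591593 x -108.72740599926995
pack px 232 406 y [ 27.8374 -30.8872] mid -1.524892618524591 x -113.64929065764382
pack px 234 405 y [ 27.5522 -30.9167] mid -1.6822769663316457 x -118.69515117940743
pack px 236 404 y [ 27.4031 -31.0838] mid -1.8403192163775994 x -125.62502231359743
```

Request:
{"api": "apply_moves", "payload": {
  "moves": [
    [[0.5, -0.1, 1.0, 0, 0, 0, 0], [1.0, -0.2, 2.0, 0, 0, 0, 0], [1.6, -0.2, 3.0, 0, 0, 0, 0], [1.7, -0.2, 3.5, 0, 0, 0, 0], [1.7, -0.2, 3.5, 0, 0, 0, 0], [1.7, -0.2, 3.5, 0, 0, 0, 0]]
  ]
}}

```text
time_s: 7.1
eef_pos: [0.4943, 0.0695, 0.0431]
eef_rot: [0.007, 0.99, -0.057, 0.129]
wrist_force: [0.0, -0.3, -4.3]
opening: 0.691
```

```bash
cat > chk.py <<'E'
import sys; from bench import *; from h import *; import pickle
np.set_printoptions(precision=4,suppress=True)
k=sys.argv[1]; o=get_obs();c=get_calibration("wrist"); im=camera("wrist")[:,:,::-1].copy()
cv2.imwrite(f"pics/{k}.png",im); pickle.dump((o,c),open(k+".pkl","wb"))
p,rv,f=inshoe(o); print(o["time_s"],p,rv,f,o["opening"]); n=S.apply([0,0,1])
hsv=cv2.cvtColor(im,cv2.COLOR_BGR2HSV); m=cv2.inRange(hsv,(8,120,120),(35,255,255)); m[90:]=0
for v in range(4,90,8):
    u=np.flatnonzero(m[v,240:400])+240
    if len(u)<40: break
    y=S.inv().apply(onplane(c,[[u[0]-.5,v],[u[-1]+.5,v]],n,n@SHOE+.0105)-SHOE)*1e3; print("rail",v,u[0],u[-1],y[:,1],"mid",y[:,1].mean(),"x",y[0,0])
g=hsv[...,2]
for v in (120,135,150,165):
    u=np.flatnonzero((hsv[v,:,1]<70)&(g[v]>80)); u=u[(u>200)&(u<440)]
    y=S.inv().apply(onplane(c,[[u[0]-.5,v],[u[-1]+.5,v]],n,n@SHOE+p[2]+.038)-SHOE)*1e3
    print("pack",v,u[0],u[-1],y[:,1],"mid",y[:,1].mean(),"x",y[0,0])
E
python3 chk.py w6
```

```text
7.1 [-0.1283  0.0016  0.0062] [ 0.0007  0.0019 -0.0012] [-1.0398 -0.2607 -4.1686] 0.6906846186336421
rail 4 267 373 [ 21.6521 -20.7791] mid 0.4364920025691408 x -48.694083966550934
rail 12 268 373 [ 21.3685 -20.8852] mid 0.24164471456325032 x -51.61338920645087
rail 20 268 373 [ 21.4852 -20.9939] mid 0.24565398271986894 x -54.55341282164979
rail 28 268 372 [ 21.6047 -20.7013] mid 0.4516993763156716 x -57.51985362479932
rail 36 268 372 [ 21.7269 -20.8131] mid 0.45693101566216754 x -60.513861293242094
rail 44 269 372 [ 21.4435 -20.9275] mid 0.25801142999901927 x -63.540345925107644
rail 52 269 371 [ 21.5692 -20.6339] mid 0.46762294217921685 x -66.5928514372385
rail 60 269 371 [ 21.6977 -20.7515] mid 0.4731051747569044 x -69.67647068910073
pack 120 231 407 [ 30.097  -28.5771] mid 0.7599255484624283 x -91.81453616349863
pack 135 232 406 [ 30.1455 -28.599 ] mid 0.7732331087364219 x -96.73816030856649
pack 150 234 405 [ 29.8595 -28.6281] mid 0.6157208028497276 x -101.78559640616015
pack 165 235 404 [ 29.92   -28.6644] mid 0.6277660505068496 x -106.96085048206842
```

View pics/w6.png

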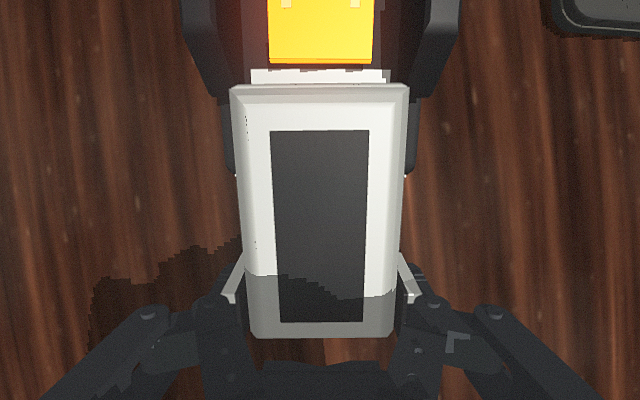

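The pack's mid-line is at y≈0.7 mm and the rail's at 0.4 mm, so the pack is square and 10 mm short of the nose. I'll lower it gently onto the landing.

Request:
{"api": "apply_moves", "payload": {
  "moves": [
    [[0, 0.03, 0.2, 0, 0, 0, 0], [0, 0.03, 0.4, 0, 0, 0, 0], [0, 0.03, 0.5, 0, 0, 0, 0], [0, 0.03, 0.5, 0, 0, 0, 0]]
  ]
}}

```text
time_s: 7.55
eef_pos: [0.4956, 0.0694, 0.038]
eef_rot: [0.007, 0.99, -0.056, 0.129]
wrist_force: [-1.3, -1.4, -1.1]
opening: 0.693
```

```bash
cat > s.py <<'E'
from bench import *; from h import *
np.set_printoptions(precision=4,suppress=True)
o=get_obs(); p,rv,f=inshoe(o); print(o["time_s"],"pos mm",p*1e3,"rot",rv,"F",f,"T",S.inv().apply(o["torque"]),"op",round(o["opening"],3))
E
python3 s.py
```

```text
7.55 pos mm [-128.3346    1.6601    1.0155] rot [ 0.0009  0.0019 -0.0005] F [-1.3883 -1.5176 -0.8003] T [-0.2003  0.3853 -0.0035] op 0.693
```

Request:
{"api": "apply_moves", "payload": {
  "moves": [
    [[0, 0.02, 0.05, 0, 0, 0, 0], [0, 0.03, 0.1, 0, 0, 0, 0], [0, 0.03, 0.1, 0, 0, 0, 0]]
  ]
}}

```text
time_s: 7.85
eef_pos: [0.4956, 0.0694, 0.0375]
eef_rot: [0.007, 0.99, -0.056, 0.129]
wrist_force: [-9.5, 1.7, 9.7]
opening: 0.696
```

```bash
python3 s.py
```

```text
7.85 pos mm [-128.4758    1.6131    0.5527] rot [ 0.0011  0.0022 -0.0002] F [-6.7375  0.6019 11.8813] T [-0.2125  0.627  -0.0885] op 0.696
```

Request:
{"api": "apply_moves", "payload": {
  "moves": [
    [[0, 0, -0.05, 0, 0, 0, 0], [0.3, 0, -0.05, 0, 0, 0, 0], [0.6, 0, -0.05, 0, 0, 0, 0], [0.9, 0, -0.05, 0, 0, 0, 0], [0.9, 0, -0.05, 0, 0, 0, 0], [0.9, 0, -0.05, 0, 0, 0, 0]]
  ]
}}

```text
time_s: 8.45
eef_pos: [0.5039, 0.0684, 0.04]
eef_rot: [0.007, 0.99, -0.056, 0.129]
wrist_force: [-6.3, 1.5, 4.6]
opening: 0.693
```

```bash
python3 s.py; python3 chk.py w7 | grep -v '^[0-9]'
```

```text
8.45 pos mm [-119.6893    1.5696    0.7583] rot [ 0.0011  0.0025 -0.0002] F [-4.9818  0.7548  6.1396] T [-0.1145  0.5893 -0.0563] op 0.693
rail 4 265 376 [ 21.679  -21.0222] mid 0.3284040719760739 x -41.50267198416116
rail 12 265 376 [ 21.7923 -21.1331] mid 0.3296068421621676 x -44.304888321509765
rail 20 266 375 [ 21.5219 -20.8603] mid 0.3308043763332833 x -47.13538354906452
rail 28 266 375 [ 21.6386 -20.9744] mid 0.3320597068821769 x -49.98729839518113
rail 36 267 374 [ 21.3674 -20.7008] mid 0.3333108892122496 x -52.869325454186956
rail 44 267 374 [ 21.4874 -20.8182] mid 0.3346204830705748 x -55.77537920081868
rail 52 267 374 [ 21.6103 -20.9384] mid 0.3359580340125188 x -58.710277579245904
rail 60 267 373 [ 21.736  -20.6641] mid 0.5359721717291119 x -61.675178480730985
rail 68 268 373 [ 21.4649 -20.7875] mid 0.33868780954740885 x -64.67413334232103
rail 76 268 372 [ 21.5941 -20.5118] mid 0.5411213836574209 x -67.70245321443845
pack 120 231 407 [ 30.1311 -28.5154] mid 0.8078619624191301 x -83.20380941519663
pack 135 232 406 [ 30.176  -28.5428] mid 0.8165958682731365 x -88.1259468482393
pack 150 233 405 [ 30.2288 -28.5774] mid 0.8257166231816289 x -93.1702163755385
pack 165 235 404 [ 29.9429 -28.6195] mid 0.6616730576702405 x -98.34619306360224
```

Request:
{"api": "apply_moves", "payload": {
  "moves": [
    [[0, 0.05, 0, 0, 0, 0, 0], [0.15, 0.05, 0, 0, 0, 0, 0], [0.3, 0.05, 0, 0, 0, 0, 0], [0.45, 0.05, 0, 0, 0, 0, 0], [0.45, 0.05, 0, 0, 0, 0, 0]]
  ]
}}

```text
time_s: 9.0
eef_pos: [0.5076, 0.0675, 0.041]
eef_rot: [0.007, 0.99, -0.056, 0.128]
wrist_force: [-9.6, 1.9, 6.7]
opening: 0.689
```

```bash
python3 s.py
```

```text
9.0 pos mm [-115.7807    1.1217    0.7642] rot [ 0.0011  0.0037 -0.0002] F [-7.6435  0.8298  9.0331] T [-0.1533  0.8677 -0.1023] op 0.689
```

Request:
{"api": "apply_moves", "payload": {
  "moves": [
    [[0.15, 0, -0.02, 0, 0, 0, 0], [0.3, 0, -0.02, 0, 0, 0, 0], [0.45, 0, -0.02, 0, 0, 0, 0], [0.6, 0, -0.02, 0, 0, 0, 0], [0.6, 0, -0.02, 0, 0, 0, 0]]
  ]
}}

```text
time_s: 9.5
eef_pos: [0.514, 0.0667, 0.0428]
eef_rot: [0.007, 0.99, -0.056, 0.129]
wrist_force: [-4.7, 1.0, 2.2]
opening: 0.694
```

```bash
python3 s.py;python3 chk.py w8 | grep -v '^[0-9]'|sed -n '6,20p'
```

```text
9.5 pos mm [-109.1451    0.9805    0.8319] rot [ 0.001   0.0026 -0.0004] F [-4.0384  0.5116  3.3335] T [-0.1411  0.5255 -0.0905] op 0.694
rail 44 265 373 [ 21.7012 -21.0186] mid 0.34129266766364985 x -45.212546283025695
rail 52 266 372 [ 21.4335 -20.7412] mid 0.3461919055388538 x -48.15247498231131
rail 60 266 372 [ 21.5619 -20.8593] mid 0.351316416630608 x -51.11894659714223
rail 68 266 371 [ 21.6933 -20.5804] mid 0.5564271172905801 x -54.116619481132226
rail 76 267 371 [ 21.4253 -20.7017] mid 0.36179140733749726 x -57.14951142841234
pack 120 231 407 [ 29.5509 -29.0933] mid 0.22881185441789498 x -72.65590720754376
pack 135 232 406 [ 29.5963 -29.1202] mid 0.23803155624578132 x -77.5777931749186
pack 150 233 405 [ 29.6497 -29.1544] mid 0.24764999495931228 x -82.62181797343682
pack 165 235 404 [ 29.3643 -29.196 ] mid 0.08412785101769771 x -87.79759501409944
```

It is on the rail and moving freely. I'll carry on until just before the roller.

Request:
{"api": "apply_moves", "payload": {
  "moves": [
    [[0.3, 0, 0, 0, 0, 0, 0], [0.7, 0, 0, 0, 0, 0, 0], [1.1, 0, 0, 0, 0, 0, 0], [1.5, 0, 0, 0, 0, 0, 0], [1.9, 0, 0, 0, 0, 0, 0], [2.3, 0, 0, 0, 0, 0, 0], [2.7, 0, 0, 0, 0, 0, 0], [3.0, 0, 0, 0, 0, 0, 0]]
  ]
}}

```text
time_s: 10.35
eef_pos: [0.5427, 0.0634, 0.0505]
eef_rot: [0.007, 0.99, -0.056, 0.129]
wrist_force: [-7.1, 2.1, 3.9]
opening: 0.696
```

```bash
python3 s.py
```

```text
10.35 pos mm [-79.2188   0.9933   0.8223] rot [ 0.001   0.0029 -0.0004] F [-6.0006  1.2376  5.6755] T [-0.1988  0.6307 -0.0789] op 0.696
```

Request:
{"api": "apply_moves", "payload": {
  "moves": [
    [[0.2, 0, 0, 0, 0, 0, 0], [0.4, 0, 0, 0, 0, 0, 0], [0.6, 0, 0, 0, 0, 0, 0], [0.8, 0, 0, 0, 0, 0, 0], [1.0, 0, 0, 0, 0, 0, 0], [1.2, 0, 0, 0, 0, 0, 0], [1.35, 0, 0, 0, 0, 0, 0], [1.35, 0, 0, 0, 0, 0, 0]]
  ]
}}

```text
time_s: 11.15
eef_pos: [0.5555, 0.0619, 0.054]
eef_rot: [0.007, 0.99, -0.056, 0.129]
wrist_force: [-6.6, 0.9, 3.8]
opening: 0.693
```

```bash
python3 s.py; python3 chk.py w9|grep pack
```

```text
11.15 pos mm [-65.8868   0.9808   0.8068] rot [ 0.001   0.0031 -0.0002] F [-5.3991  0.1566  5.4107] T [-0.0225  0.5865 -0.0277] op 0.693
pack 120 231 407 [ 29.543 -29.071] mid 0.23596611579465154 x -29.425209736222325
pack 135 232 406 [ 29.5885 -29.0994] mid 0.2445554932658851 x -34.34485559506887
pack 150 233 405 [ 29.6421 -29.135 ] mid 0.2535282926537068 x -39.38686742092598
pack 165 235 404 [ 29.357  -29.1781] mid 0.08942100878729597 x -44.56083254181678
```

View pics/w9.png

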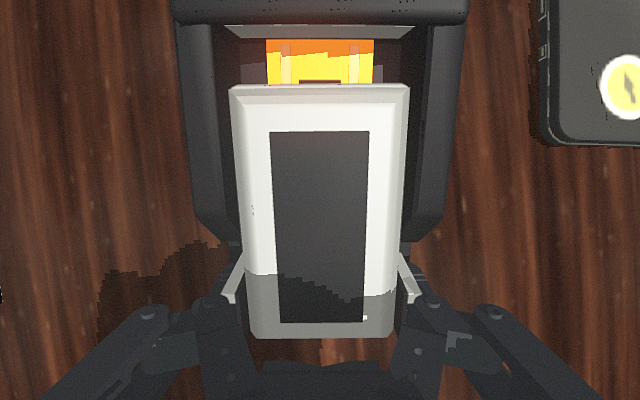

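The roller pocket is just visible at the pack's front edge (about (320,82)), and the fingers are just short of the cheeks. Next: release, back off straddling the pack, shut the fingers and push from behind.

Request:
{"api": "apply_moves", "payload": {
  "moves": [
    [[0, 0, 0, 0, 0, 0, 1], [0, 0, 0, 0, 0, 0, 1], [0, 0, 0, 0, 0, 0, 1], [0, 0, 0, 0, 0, 0, 1], [-1, 0, -0.3, 0, 0, 0, 1], [-3, 0, -0.8, 0, 0, 0, 1], [-4.8, 0, -0.8, 0, 0, 0, 1], [-4.8, 0, -0.8, 0, 0, 0, 1]]
  ]
}}

```text
time_s: 12.0
eef_pos: [0.5044, 0.0678, 0.0479]
eef_rot: [0.007, 0.99, -0.056, 0.127]
wrist_force: [0.3, -0.8, 0.1]
opening: 1.0
```

Request:
{"api": "apply_moves", "payload": {
  "moves": [
    [[0, 0, 0, 0, 0, 0, 0], [0, 0, 0, 0, 0, 0, 0], [0, 0, 0, 0, 0, 0, 0], [0, 0, 0, 0, 0, 0, 0], [0, 0, 0, 0, 0, 0, 0], [0, 0, 0, 0, 0, 0, 0], [0, 0, 0, 0, 0, 0, 0], [0, 0, 0, 0, 0, 0, 0]]
  ]
}}

```text
time_s: 12.8
eef_pos: [0.508, 0.0672, 0.0493]
eef_rot: [0.007, 0.99, -0.056, 0.129]
wrist_force: [1.1, 0.3, 0.3]
opening: 0.002
```

```bash
python3 s.py; python3 chk.py w10 >/dev/null
```

```text
12.8 pos mm [-113.2776    0.7916    8.6275] rot [ 0.0009  0.0019 -0.0006] F [1.1521 0.4548 0.0498] T [0.0325 0.1039 0.032 ] op 0.002
```

View pics/w10.png

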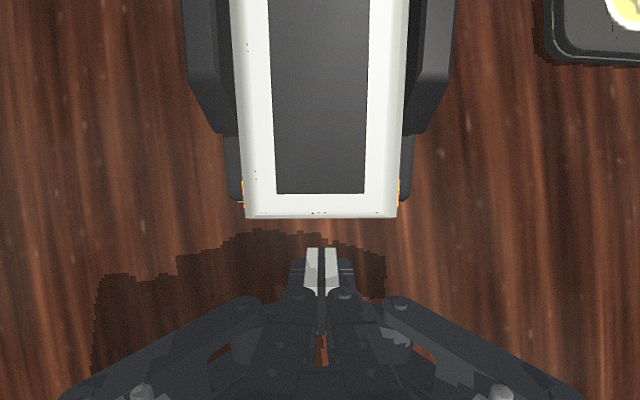

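Request:
{"api": "apply_moves", "payload": {
  "moves": [
    [[0.5, 0, 0, 0, 0, 0, 0], [1.0, 0, 0, 0, 0, 0, 0], [1.5, 0, 0, 0, 0, 0, 0], [1.8, 0, 0, 0, 0, 0, 0], [2.0, 0, 0, 0, 0, 0, 0], [2.2, 0, 0, 0, 0, 0, 0], [2.4, 0, 0, 0, 0, 0, 0], [2.5, 0, 0, 0, 0, 0, 0]]
  ]
}}

```text
time_s: 13.65
eef_pos: [0.5301, 0.0648, 0.0547]
eef_rot: [0.007, 0.99, -0.056, 0.127]
wrist_force: [-6.6, 0.7, 3.8]
opening: 0.0
```

```bash
python3 s.py
```

```text
13.65 pos mm [-90.4205   0.9058   8.1272] rot [ 0.0009  0.0063 -0.0003] F [-5.4635 -0.0113  5.3891] T [0.0264 1.0023 0.0055] op 0.0
```

Request:
{"api": "apply_moves", "payload": {
  "moves": [
    [[0.1, 0, 0, 0, 0, 0, 0], [0.2, 0, 0, 0, 0, 0, 0], [0.3, 0, 0, 0, 0, 0, 0], [0.4, 0, 0, 0, 0, 0, 0], [0.5, 0, 0, 0, 0, 0, 0], [0.6, 0, 0, 0, 0, 0, 0]]
  ]
}}

```text
time_s: 14.25
eef_pos: [0.5348, 0.0643, 0.0557]
eef_rot: [0.007, 0.99, -0.056, 0.126]
wrist_force: [-7.1, 1.0, 1.8]
opening: 0.002
```

```bash
python3 s.py
```

```text
14.25 pos mm [-85.6022   0.9878   7.8398] rot [ 0.0009  0.0083 -0.0002] F [-6.4702  0.18    3.6129] T [-0.016   1.1064  0.0101] op 0.002
```

Request:
{"api": "apply_moves", "payload": {
  "moves": [
    [[0.1, 0, 0, 0, 0, 0, 0], [0.2, 0, 0, 0, 0, 0, 0], [0.3, 0, 0, 0, 0, 0, 0], [0.4, 0, 0, 0, 0, 0, 0], [0.5, 0, 0, 0, 0, 0, 0], [0.6, 0, 0, 0, 0, 0, 0]]
  ]
}}

```text
time_s: 14.85
eef_pos: [0.5414, 0.0635, 0.0575]
eef_rot: [0.007, 0.99, -0.056, 0.127]
wrist_force: [-4.8, 0.7, -0.5]
opening: -0.002
```

```bash
python3 s.py
```

```text
14.85 pos mm [-78.7051   0.9197   7.8741] rot [ 0.0009  0.0065 -0.0004] F [-4.8475  0.1339  0.8089] T [0.0467 0.8212 0.088 ] op -0.002
```

Roughly 6 mm is left, so smaller steps from here.

Request:
{"api": "apply_moves", "payload": {
  "moves": [
    [[0.1, 0, 0, 0, 0, 0, 0], [0.2, 0, 0, 0, 0, 0, 0], [0.3, 0, 0, 0, 0, 0, 0], [0.35, 0, 0, 0, 0, 0, 0]]
  ]
}}

```text
time_s: 15.25
eef_pos: [0.5465, 0.0628, 0.0596]
eef_rot: [0.007, 0.99, -0.056, 0.129]
wrist_force: [-5.8, 0.7, 1.3]
opening: 0.0
```

```bash
python3 s.py
```

```text
15.25 pos mm [-73.2019   0.8163   8.5652] rot [ 0.0009  0.003  -0.0005] F [-5.3391 -0.0127  2.7601] T [0.0114 0.9011 0.0399] op 0.0
```

Request:
{"api": "apply_moves", "payload": {
  "moves": [
    [[0.05, 0, 0, 0, 0, 0, 0], [0.1, 0, 0, 0, 0, 0, 0], [0.1, 0, 0, 0, 0, 0, 0]]
  ]
}}

```text
time_s: 15.55
eef_pos: [0.5465, 0.0628, 0.0594]
eef_rot: [0.007, 0.99, -0.056, 0.128]
wrist_force: [-7.3, 0.1, 2.9]
opening: -0.001
```

```bash
python3 s.py
```

```text
15.55 pos mm [-73.1935   0.8355   8.4094] rot [ 0.0008  0.0048 -0.0004] F [-6.264  -0.7315  4.633 ] T [-0.0138  1.0853  0.0096] op -0.001
```

Request:
{"api": "apply_moves", "payload": {
  "moves": [
    [[0.1, 0, 0, 0, 0, 0, 0], [0.2, 0, 0, 0, 0, 0, 0], [0.3, 0, 0, 0, 0, 0, 0], [0.3, 0, 0, 0, 0, 0, 0]]
  ]
}}

```text
time_s: 15.95
eef_pos: [0.5468, 0.0629, 0.0588]
eef_rot: [0.007, 0.991, -0.056, 0.125]
wrist_force: [-15.2, 1.5, 5.5]
opening: 0.003
```

```bash
python3 s.py
```

```text
15.95 pos mm [-73.106    0.9461   7.7383] rot [ 0.0008  0.0106 -0.0001] F [-13.2917  -0.2557   9.2744] T [-0.0088  1.9941  0.0329] op 0.003
```

Request:
{"api": "apply_moves", "payload": {
  "moves": [
    [[0.1, 0, 0, 0, 0, 0, 0], [0.2, 0, 0, 0, 0, 0, 0], [0.3, 0, 0, 0, 0, 0, 0], [0.4, 0, 0, 0, 0, 0, 0], [0.4, 0, 0, 0, 0, 0, 0]]
  ]
}}

```text
time_s: 16.45
eef_pos: [0.5471, 0.063, 0.0579]
eef_rot: [0.006, 0.991, -0.056, 0.121]
wrist_force: [-23.7, 2.4, 8.2]
opening: 0.001
```

```bash
python3 s.py; python3 chk.py w11 >/dev/null
```

```text
16.45 pos mm [-73.0616   1.1356   6.7817] rot [0.0008 0.0183 0.0003] F [-20.8469  -0.326   14.1157] T [-0.0956  3.1668 -0.0202] op 0.001
```

View pics/w11.png

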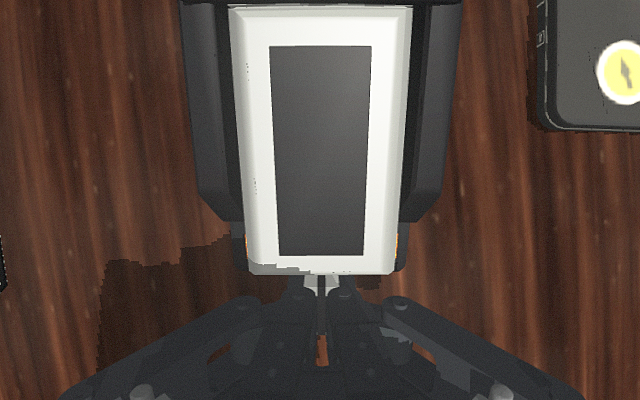

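The pack's front edge (row ~6) meets the head, and it holds still under a 21 N push. I'll back off, rise and check.

Request:
{"api": "apply_moves", "payload": {
  "moves": [
    [[-1.5, 0, 0, 0, 0, 0, 0], [-4, 0, 0, 0, 0, 0, 0], [-6, 0, -2, 0, 0, 0, 0], [-7, 0, -6, 0, 0, 0, 0], [-7, 0, -10, 0, 0, 0, 0], [-7, 0, -13, 0, 0, 0, 0], [-7, 0, -13, 0, 0, 0, 0], [-7, 0, -13, 0, 0, 0, 0]]
  ]
}}

```text
time_s: 17.3
eef_pos: [0.4554, 0.073, 0.1709]
eef_rot: [0.007, 0.99, -0.056, 0.132]
wrist_force: [-0.2, -0.2, -1.1]
opening: -0.002
```

```bash
python3 s.py
python3 - <<'E'
from bench import *; from h import *
import pickle
np.set_printoptions(precision=2,suppress=True)
c=get_calibration("wrist"); im=camera("wrist")[:,:,::-1].copy(); cv2.imwrite("pics/w12.png",im)
n=S.apply([0,0,1]); hsv=cv2.cvtColor(im,cv2.COLOR_BGR2HSV); m=((hsv[...,1]<60)&(hsv[...,2]>90)).astype(np.uint8)
q=proj(c,SHOE+S.apply([[-.048,0,.05],[0,0,.0],[-.096,0,.038],[0,.03,.038],[-.096,-.03,.038]])); print(q)
k,l,s,ce=cv2.connectedComponentsWithStats(cv2.morphologyEx(m,cv2.MORPH_OPEN,np.ones((3,3))))
i=[j for j in range(1,k) if s[j,4]>300]; 
for j in i: print(s[j],ce[j])
v0=im[:, :, :]
j=min(i,key=lambda j:np.linalg.norm(ce[j]-q[0])); ct=max(cv2.findContours((l==j).astype(np.uint8),0,2)[0],key=cv2.contourArea).reshape(-1,2)
X=S.inv().apply(onplane(c,ct,n,n@SHOE+.041)-SHOE)[:,:2]*1e3; r=cv2.minAreaRect(X.astype(np.float32)); print("pack rect in shoe mm",r,X.min(0),X.max(0))
y0,x0=max(0,int(q[0][1])-100),max(0,int(q[0][0])-100)
a=cv2.resize(im[y0:y0+200,x0:x0+200],None,fx=2,fy=2,interpolation=cv2.INTER_CUBIC); s_=camera("scene")[150:235,260:360,::-1]
b=cv2.resize(s_,(400,340),interpolation=cv2.INTER_CUBIC); h=a.shape[0]; b=np.pad(b,((0,max(0,h-340)),(0,0),(0,0)))[:h]
cv2.imwrite("pics/fin.png",np.hstack([a,b])); print(y0,x0)
E
```

```text
17.3 pos mm [-132.9061    0.6833  139.7767] rot [ 0.0009 -0.0026 -0.0007] F [-0.498  -0.1952 -1.0092] T [-0.0096  0.1025 -0.0234] op -0.002
[[319.83  35.24]
 [319.97 -18.24]
 [319.97 108.42]
 [275.23 -37.38]
 [360.33 108.48]]
[   0    0   50   83 3567] [22.24 38.79]
[255   0  16  61 811] [262.8   28.76]
[  267     0   107   134 11712] [320.81  67.88]
[369   0  16  62 836] [376.65  30.45]
[ 466    0  174   55 8288] [552.73  25.29]
[   0  143   34   46 1127] [ 15.07 163.34]
[ 43 148  20  28 399] [ 53.13 161.95]
[ 60 150  28  23 426] [ 74.36 161.58]
[303 247  16  49 579] [311.32 269.27]
[324 247  15  49 577] [330.63 269.22]
[ 535  346  105   54 3642] [600.3  374.14]
[  0 380  74  17 430] [ 41.41 384.13]
[129 384  24  16 318] [141.11 392.53]
[489 384  25  16 320] [500.65 392.66]
pack rect in shoe mm ((-68.84393310546875, -0.13208770751953125), (77.93938446044922, 89.76657104492188), 89.97062683105469) [-113.74  -39.09] [-23.95  38.85]
0 219
```

View pics/fin.png

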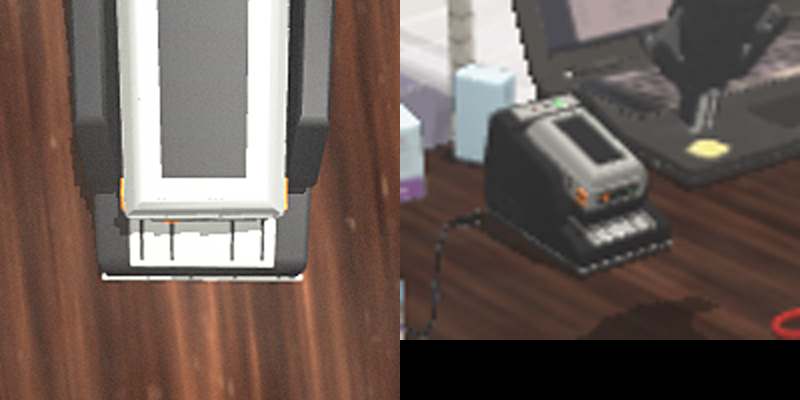

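The pack sits in the bay. Its rear edge is at image row 109, where 108.4 is predicted for home, and it didn't slide back after the release. Handing in.

```bash
python3 -c "
from bench import *
print(hand_in())"
```

```text
the job is handed in; nothing more can be done
None
```

The battery pack is on charge: it sits fully home in the bay, and I handed the job in at about 17 s. I gripped it by its rear flanks, tilted it 15° and set it on the landing. From there I slid it along the rail until the fingers neared the cheeks, then pushed it the rest of the way with shut fingers.

**What the last checks showed**
- **Position:** the pack's rear edge is within about 0.5 mm of the predicted home position in the wrist image. It is straight on the rail and stayed put after I let go.
- **Firm seat:** it stopped where home was predicted and did not move under a final push of about 21 N. The highest along-rail push I read was that 21 N, well under the 60 N limit.
- **Clearance:** the arm ended clear of everything. I moved nothing else on purpose, but I did not re-measure the other items.

**Not confirmed or in disagreement**
- **Roller click:** I could not see or read the detent. I infer the click from a small jump forward near the end, the stop at home and no slide back; I did not tug the pack to test it. At the stops where I read it, the force was only about 5–8 N until the final press, and I never saw the expected 12–20 N.
- **Sideways alignment:** the position worked out from the arm and the one from the camera differed by up to about 1 mm. I aligned by the camera, and the pack entered the rail without binding.
- **Automatic outline check:** the last colour mask merged the pack with the charger's landing plate, so its rectangle was useless. I read the rear edge from the picture instead.

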